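Clamp through the guard window and start the inspection

ROBOT

A 6-joint arm with a two-finger parallel gripper is mounted at the origin on the work surface. World frame = base frame: x ahead of the robot, y to its left, z up, the work surface at z = 0. Lengths are in m, angles in rad, forces in N, time in s.
With the tool pointing down it reaches from about 0.35 to 0.975 m from the base axis. Payload 4.9 kg.
Tool frame: the origin (TCP) lies midway between the tips of the shut fingers; the grasp point (between the pads) lies 19 mm behind it; y points along the fingers, x is the direction in which the jaws open and shut, and the axes are right-handed (so a half turn about y gives the same grasp; the last joint's range is limited). The gripper opens to 85 mm and grips with 20 to 120 N. Pads are 22 mm wide; open, the fingers measure 114 mm over their backs; the gripper's body (76 mm by 85 mm) begins 54 mm behind the grasp point. The pads swing forward as they close: fully open they stand 13 mm farther back than shut.
Start: joints at [-1.237, 0.053, 1.613, -0, 1.476, -0.119], TCP at [0.273, -0.562, 0.231] pointing down, gripper open.
Joint ranges: [-3.01, 3.01], [-1.01, 2.22], [0.06, 2.58], [-1.02, 4.17], [0.09, 2.62], [-3.14, 3.14]. Speed limits (rad/s): [2.57, 2.57, 3.14, 3.14, 3.14, 3.14].

INTERFACE

Orientations are given as a rotation vector (axis times angle).
In Python, from station import * gives the robot as it stands.
- The arm moves only by the tool drive_tool, never from a script. Its argument "rows" is a list of rows, each an object with "gripper": the finger opening in cm, from 0 to 8.54; "slide": the shift along the world's x, y, z in cm, a list of three; "rotation": the turn, a rotation vector about the world's x, y, z in rad, a list of three. In form: [{"gripper": gripper, "slide": [x, y, z], "rotation": [rx, ry, rz]}, ...]. A call has 1 to 8 rows; each row shifts and turns the pose as measured when the row begins; what a row does not reach is not made up. A row lasts 1/10 s, in which the tool goes at most 50 mm and 8.59 degrees, less where a joint would pass 70% of its speed; a pose out of reach is approached as far as the arm can. A call with a gripper value outside its range is refused whole. The fingers move at their own pace and stop on an object; the grip force is fixed at half the most. Time passes only in rows, so rows that do not move let the fingers close. It gives the time, the measured TCP pose, the force and the opening at its end, in the units of the state.
- state(): the state, without advancing time (a new reading comes with each control period).
- capture(name): name is "scene" or "side" or "wrist"; returns the picture (384x512x3 uint8, blue, green, red); there is no depth.
- camera_model(name): a dict with "fov_y" (degrees; the focal length in pixels is half the picture's height over the tangent of half this angle, whatever the lens; pixels are square), "cx", "cy" (the principal point, pixels), "eye" and "orientation" of the camera in the world; the wrist camera has in their place "mount" (4x4, takes a point from camera to tool coordinates, whose origin is the TCP and whose axes are the tool frame's). Camera axes: x right, y down, z forward; pixel columns grow to the right and rows downward; lengths in m; the calibration is good to about 2 mm. A picture is of the moment at which its call begins: read the wrist's pose just before it. camera_model takes no time and is no camera call.
- job_done(): hands the job in, once; it reports no verdict.
The state is a dict: "time_s": time; "joint_pos": joint angles; "dq": joint speeds; "joint_torque": joint torques, N m; "position": TCP position; "tcp_rot": TCP orientation; "ft_force": force on the tool from outside, world axes, zero at the start; "moment": the same for the moment, N m; "finger_gap": finger opening in m.
Only numpy, scipy, OpenCV 4.12 (cv2) and the standard library are available. Lean on these libraries where they do the work, as an engineer would, in place of code of your own. Each camera call takes 0.05 s, during which the arm holds its last target. There are 200 camera calls.

TASK

Clamp the connector for inspection: reach down through the yellow-edged window in the top of the guard and press the lever's red knob all the way down, without touching the guard. Then come out and press the green start button fully in and let go of it. This is all pressing: pick nothing up, do not press the red emergency stop, and leave the loose things where they are.

Things in the scene. Friction and masses are not known exactly. Their poses are not given: they have to be found in the camera images.
- guard: Box-shaped machine guard fixed to the table over the fixture, 300 (its x) x 270 (its y) x 120 mm high: 20 mm aluminium profiles, smoked transparent side and top panels, and one open window in the top. Origin: centre of its footprint on the table; z up. Nothing of it may be touched.
- window (a point): Centre of the window opening, level with the guard's top face (120 mm above the table), 20 mm towards -x from the guard's centre; axes as the guard's. The free opening is 130 mm along its x and 140 mm along its y, edged by yellow strips 8 mm wide and 10 mm deep. Below it is free space round the lever.
- lever_knob (a point): Centre of the flat top face of the lever's round red knob (36 mm across, 11 mm thick), seen through the window. About 108 mm above the table with the lever fully up (12 mm below the guard's top), 72 mm fully down; going down it also shifts 14 mm away from the pivot. Its x axis points towards the pivot and is level at lever value 0, tilting with the lever.
- lever (a joint): Hold-down lever of the fixture: a steel arm 16 mm wide on a pivot at its far end, 110 mm from the knob along the arm and 50 mm above the table. 0 = fully up (tilted 0.35 rad), 0.35 rad = fully down against its stop (arm level). It has no spring: friction holds it where it is left, and about 2 to 4 N on the knob moves it.
- fixture: Steel base plate 210 x 120 x 12 mm under the guard, fixed, with blue nest rails and the lever's pivot. Origin: on the table; x points from the knob towards the lever's pivot, which lies at x = 85 mm.
- connector: Loose black connector block 42 x 52 x 24 mm with brass contacts, lying in the nest under the lever. Origin: centre of its underside. Must stay there.
- start_top (a point): Centre of the top face of the green start button (28 mm across), in a round grey housing on a black and white control box; about 82 mm above the table when not pressed. z up; it is pressed straight down.
- start (a joint): Green start button: 0 = out, 0.006 m = fully in. Spring-loaded, comes back by itself; starts to move at 1.5 N, fully in takes 5 N.
- start_box: Control box that carries the green button at its centre, fixed, 114 x 74 x 60 mm high. Origin: centre of its underside.
- estop_top (a point): Centre of the top face of the red emergency stop button (40 mm across) in its yellow housing on the other control box; about 82 mm above the table.
- estop (a joint): Red emergency stop: 0 = out, 0.006 m = fully in, springs back. Must not be pressed.
- stop_box: Control box that carries the emergency stop, fixed, 114 x 74 x 60 mm high. Origin: centre of its underside. The two boxes stand to the left and right of the guard, either way round.
- spare: Spare connector block on the table, 42 x 52 x 24 mm, loose. Origin: centre of its underside.
- lens: Black and silver lens standing on the table, 48 mm across, 60 mm high, loose. Origin: centre of its underside.
- pin_cup: Small empty blue cup, 64 mm across, 60 mm high, loose. Origin: centre of its underside.
- screwdriver: Red-handled screwdriver about 200 mm long lying on the table along its x, loose. Origin: near its middle.
- gauge: Brass plug gauge standing on a 44 mm foot, 50 mm high, loose. Origin: centre of its underside.

How it is judged:
By the outcome, as a careful person would: the job done as asked, in the order asked, and still so for the second after the job is handed in, with the robot touching nothing.
It also fails if it takes over 40 s, if anything falls off the work surface, if the arm or the gripper's body presses on something with over 40 N, if the wrist force passes 120 N, or if a joint passes its speed limit or range.

## Working session

There is one attempt and no reset: what is moved stays moved. The work goes in short steps, Python scripts to look and compute and a tool call to move; the robot and the scene stay as the last step left them, time stands still between calls to the robot, and variables do not carry over. Pictures are saved under pics/ and viewed, about 8 in all and at most 12, crops included, and the job is handed in when it is done.

Besides the shell and the picture viewer there is one more tool, called after ">>>" by a JSON object that holds its "op" and its "data", one argument or row to a line. drive_tool: Moves the arm, as the interface text tells. Its arguments: {"type":"object","properties":{"rows":{"type":"array"}},"required":["rows"]}

```bash
mkdir -p pics; cat > h.py <<'E'
from station import *
import numpy as np, cv2
from scipy.spatial.transform import Rotation as R
def cam(name,st=None):
    m=camera_model(name); f=192/np.tan(np.radians(m["fov_y"])/2)
    if "mount" in m:
        T=np.eye(4);T[:3,:3]=R.from_rotvec(st["tcp_rot"]).as_matrix();T[:3,3]=st["position"];T=T@np.array(m["mount"])
        return f,m["cx"],m["cy"],T[:3,3],T[:3,:3]
    o=np.array(m["orientation"]); Rm=o if o.shape==(3,3) else R.from_rotvec(o).as_matrix()
    return f,m["cx"],m["cy"],np.array(m["eye"]),Rm
def ray(c,u,v):
    f,cx,cy,e,Rm=c; return e,Rm@np.array([(u-cx)/f,(v-cy)/f,1])
def onz(c,u,v,z):
    e,d=ray(c,u,v); return e+d*(z-e[2])/d[2]
def proj(c,p):
    f,cx,cy,e,Rm=c; q=Rm.T@(np.array(p)-e); return q[:2]/q[2]*f+[cx,cy]
E
python3 - <<'E'
from h import *
s=state();print(s)
for n in("scene","side","wrist"):print(camera_model(n))
a=capture("scene");b=capture("side");cv2.imwrite("pics/scene0.png",a);cv2.imwrite("pics/side0.png",b)
cv2.imwrite("pics/both.png",np.vstack([a,b])[:, :] if 0 else cv2.resize(np.hstack([a,b]),(800,300)))
E
```

```text
{'time_s': 0.0, 'joint_pos': array([-1.23699212e+00,  5.33469755e-02,  1.61427299e+00,  5.86220143e-06,
        1.47602603e+00, -1.19026946e-01]), 'dq': array([1.60376931e-03, 7.58852376e-04, 9.11618613e-05, 1.14517166e-03,
       1.37402708e-03, 8.75908413e-05]), 'joint_torque': array([-1.09820874e-03, -3.93682158e+01, -3.70177495e+01, -2.22439189e-04,
        6.98784730e-03,  2.48194596e-05]), 'position': array([ 0.27322749, -0.56142314,  0.23008171]), 'tcp_rot': array([-1.38871611,  0.8706589 , -0.86804338]), 'ft_force': array([ 0.25015272, -0.11207373,  0.05527627]), 'moment': array([-0.01589305,  0.02023817, -0.06022738]), 'finger_gap': 0.08547764716357104}
{'fov_y': 44.83691793233396, 'cx': 251.2715036644211, 'cy': 194.4705030382503, 'eye': array([1.26149108, 0.5451856 , 1.01087609]), 'orientation': array([-1.1476037 , -2.34796149,  0.95603796])}
{'fov_y': 42.73218166498226, 'cx': 261.34526631956135, 'cy': 187.77513073977428, 'eye': array([ 0.06262805, -0.98949006,  1.07961285]), 'orientation': array([-2.25557441,  0.49977379, -0.243629  ])}
{'fov_y': 65.137451942143, 'cx': 256.97833117004825, 'cy': 184.88990762366288, 'mount': array([[ 9.99999462e-01, -8.83425715e-04, -5.43162409e-04,
         5.42554913e-04],
       [ 2.25150976e-04, -3.26319069e-01,  9.45259655e-01,
        -1.41795102e-01],
       [-1.01231094e-03, -9.45259269e-01, -3.26318695e-01,
         8.46042583e-02],
       [ 0.00000000e+00,  0.00000000e+00,  0.00000000e+00,
         1.00000000e+00]])}
```

View pics/scene0.png

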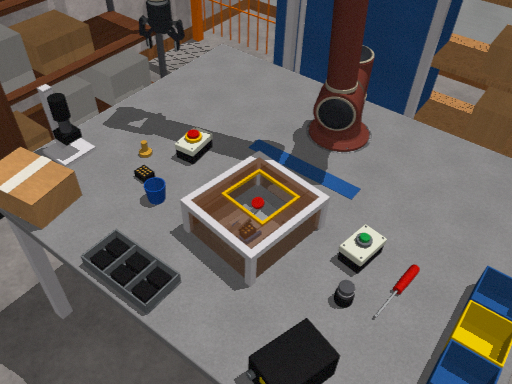

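View pics/side0.png

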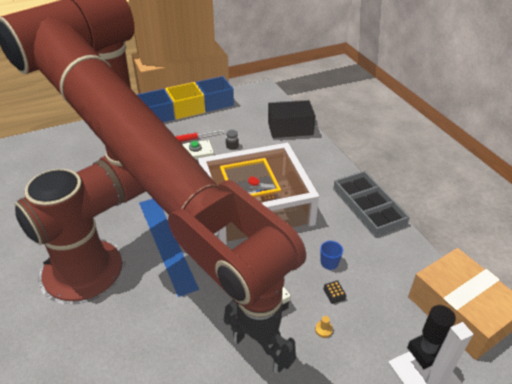

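The scene view shows the red knob at (258,203), the yellow window at about x 222–300, y 170–222, the green button at (364,239) and the e-stop at (194,134). The side view shows the knob at (254,181), green at (195,146), and the window at about x 220–280, y 158–195.

```bash
cat >> h.py <<'E'
def mask(im,col):
    h=cv2.cvtColor(im,cv2.COLOR_BGR2HSV)
    if col=="red": return cv2.inRange(h,(0,170,120),(6,255,255))|cv2.inRange(h,(174,170,120),(180,255,255))
    if col=="green": return cv2.inRange(h,(50,100,50),(85,255,255))
    return cv2.inRange(h,(20,150,90),(34,255,255))
def blob(im,col,u,v,r):
    m=mask(im,col); z=np.zeros_like(m); z[max(0,v-r):v+r,max(0,u-r):u+r]=m[max(0,v-r):v+r,max(0,u-r):u+r]
    n,l,s,c=cv2.connectedComponentsWithStats(z); i=1+np.argmax(s[1:,4]); return c[i],s[i],(l==i).astype(np.uint8)
def tri(c1,p1,c2,p2):
    e1,d1=ray(c1,*p1);e2,d2=ray(c2,*p2)
    t=np.linalg.lstsq(np.c_[d1,-d2],e2-e1,rcond=None)[0];a=e1+t[0]*d1;b=e2+t[1]*d2
    return (a+b)/2,np.linalg.norm(a-b)
E
python3 - <<'E'
from h import *
A=cv2.imread("pics/scene0.png");B=cv2.imread("pics/side0.png");ca=cam("scene");cb=cam("side")
for n,col,pa,pb,z in(("knob","red",(258,203,14),(254,181,12),.105),("green","green",(364,239,14),(195,146,12),.08)):
    a=blob(A,col,*pa);b=blob(B,col,*pb)
    print(n,a[0],a[1],b[0],b[1],tri(ca,a[0],cb,b[0]),onz(ca,*a[0],z),onz(cb,*b[0],z))
a=blob(A,"red",194,134,14);print("estop",onz(ca,*a[0],.08))
for n,I,c,p in(("scene",A,ca,(262,196,45)),("side",B,cb,(250,177,36))):
    _,s,m=blob(I,"yellow",*p); k=cv2.findContours(m,cv2.RETR_EXTERNAL,cv2.CHAIN_APPROX_NONE)[0]
    k=max(k,key=len)[:,0]; w=np.array([onz(c,u,v,.12)[:2] for u,v in k])
    r=cv2.minAreaRect((w*1000).astype(np.float32)); print(n,s,r,cv2.boxPoints(r).tolist())
E
```

```text
knob [257.46363636 201.96363636] [252 197  12  11 110] [253.23076923 180.52307692] [249 177  10   8  65] (array([0.53879618, 0.03973836, 0.0994925 ]), np.float64(0.0006191224776428757)) [0.54346009 0.04265312 0.105     ] [0.53592785 0.03422541 0.105     ]
green [364.16091954 237.4137931 ] [359 233  12  10  87] [194.05405405 143.56756757] [191 141   7   6  37] (array([0.44747286, 0.32271861, 0.07535561]), np.float64(0.0024329772438435398)) [0.45283613 0.32328321 0.08      ] [0.44507523 0.31806096 0.08      ]
estop [ 0.40574361 -0.32174493  0.08      ]
scene [221 169  79  56 731] ((528.2450561523438, 40.47666931152344), (158.4927520751953, 148.89422607421875), 81.99758911132812) [[443.4906311035156, -27.633888244628906], [590.9349365234375, -48.362159729003906], [612.99951171875, 108.58722686767578], [465.55517578125, 129.31549072265625]]
side [220 158  61  38 401] ((523.1893310546875, 36.128662109375), (160.7631378173828, 147.78240966796875), 81.01322174072266) [[437.6490783691406, -31.72388458251953], [583.6173095703125, -54.80846405029297], [608.7296142578125, 103.98120880126953], [462.7613525390625, 127.06578826904297]]
```

```bash
python3 - <<'E'
from h import *
s=state();print(R.from_rotvec(s["tcp_rot"]).as_matrix().round(3))
A=cv2.imread("pics/scene0.png");B=cv2.imread("pics/side0.png")
cv2.imwrite("pics/z1.png",np.hstack([cv2.resize(A[150:280,175:335],(400,325),interpolation=2),cv2.resize(B[135:245,195:330],(400,325),interpolation=2)]))
E
```

```text
[[ 0.437 -0.001  0.899]
 [-0.899  0.002  0.437]
 [-0.002 -1.     0.   ]]
```

>>> {"op": "drive_tool", "data": {
  "rows": [
    {"gripper": 0, "slide": [0, 0, 5], "rotation": [0, 0, 0]},
    {"gripper": 0, "slide": [1, 2, 3], "rotation": [0, 0, 0.14]},
    {"gripper": 0, "slide": [2, 4.5, 0], "rotation": [0, 0, 0.14]},
    {"gripper": 0, "slide": [2, 4.5, 0], "rotation": [0, 0, 0.14]},
    {"gripper": 0, "slide": [2, 4.5, 0], "rotation": [0, 0, 0.14]},
    {"gripper": 0, "slide": [2, 4.5, 0], "rotation": [0, 0, 0.14]},
    {"gripper": 0, "slide": [2, 4.5, 0], "rotation": [0, 0, 0.14]},
    {"gripper": 0, "slide": [2, 4.5, 0], "rotation": [0, 0, 0.14]}
  ]
}}

```text
time_s: 0.9
position: [0.4008, -0.2655, 0.3056]
tcp_rot: [-1.569, 0.096, -0.077]
ft_force: [1.0, -0.1, 0.1]
finger_gap: -0.0002
```

View pics/z1.png

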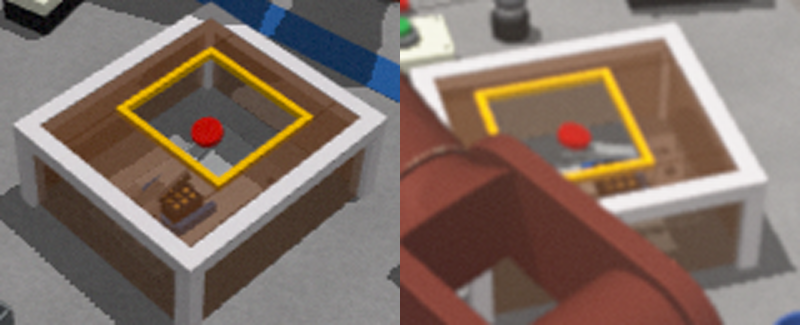

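The crops show the knob inside the window, with its arm running towards +x (away from the base) and the connector beyond it.

>>> {"op": "drive_tool", "data": {
  "rows": [
    {"gripper": 0, "slide": [2, 4.4, 0], "rotation": [0, 0, 0]},
    {"gripper": 0, "slide": [2, 4.4, 0], "rotation": [0, 0, 0]},
    {"gripper": 0, "slide": [2, 4.4, 0], "rotation": [0, 0, 0]},
    {"gripper": 0, "slide": [2, 4.4, 0], "rotation": [0, 0, 0]},
    {"gripper": 0, "slide": [2, 4.4, 0], "rotation": [0, 0, 0]},
    {"gripper": 0, "slide": [2, 4.4, 0], "rotation": [0, 0, 0]},
    {"gripper": 0, "slide": [1, 3, 0], "rotation": [0, 0, 0]},
    {"gripper": 0, "slide": [0, 0, 0], "rotation": [0, 0, 0]}
  ]
}}

```text
time_s: 1.7
position: [0.5317, 0.0457, 0.3019]
tcp_rot: [-1.567, 0.091, -0.068]
ft_force: [0.3, -0.5, 0.3]
finger_gap: 0.0
```

```bash
python3 - <<'E'
from h import *
s=state();w=capture("wrist");cv2.imwrite("pics/w1.png",w);np.save("w1.npy",np.r_[s["position"],s["tcp_rot"]])
c=cam("wrist",s);print(s["position"],s["joint_pos"],proj(c,s["position"]),proj(c,[.54,.04,.105]))
E
```

```text
[0.53172752 0.04569497 0.30186118] [-0.05469544 -0.18935294  1.72702241  0.00177377  1.61838614  0.04624481] [256.10664226 246.5975077 ] [266.55020503 162.24163717]
```

View pics/w1.png

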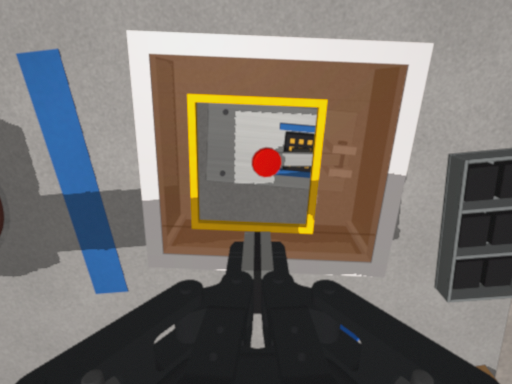

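The wrist view shows the knob at (267,162), the window spanning about x 188–327, y 94–234, and the lever running right (+x) to the connector. The finger tips are at (258,240).

```bash
python3 - <<'E'
from h import *
W=cv2.imread("pics/w1.png");p=np.load("w1.npy");c=cam("wrist",dict(position=p[:3],tcp_rot=p[3:]))
a=blob(W,"red",267,162,25);print(a[0],a[1]);A=cv2.imread("pics/scene0.png");b=blob(A,"red",258,203,14)[0]
print(onz(c,*a[0],.108),onz(c,*a[0],.102),tri(c,a[0],cam("scene"),b))
_,s,m=blob(W,"yellow",258,165,90);k=max(cv2.findContours(m,0,1)[0],key=len)[:,0]
r=cv2.minAreaRect(np.float32([onz(c,u,v,.12)[:2]*1000 for u,v in k]));print(s,r)
for z in(.105,.095): print(a[1][2]*np.linalg.norm(onz(c,*a[0],z)-c[3])/c[0])
E
```

```text
[266.36708861 161.99841772] [253 148  28  29 632]
[0.53984078 0.0410952  0.108     ] [0.53978944 0.03952616 0.102     ] (array([0.53962207, 0.03945498, 0.10007127]), np.float64(0.0008914724162265733))
[ 186   93  142  142 4533] ((525.5999755859375, 37.7625617980957), (157.14743041992188, 146.97743225097656), 81.90876770019531)
0.03261590007657289
0.033578779507901176
```

>>> {"op": "drive_tool", "data": {
  "rows": [
    {"gripper": 0, "slide": [0, -0.6, -5], "rotation": [0, 0, 0]},
    {"gripper": 0, "slide": [0, 0, -5], "rotation": [0, 0, 0]},
    {"gripper": 0, "slide": [0, 0, -5], "rotation": [0, 0, 0]},
    {"gripper": 0, "slide": [0, 0, 0], "rotation": [0, 0, 0]}
  ]
}}

```text
time_s: 2.15
position: [0.5301, 0.0347, 0.1512]
tcp_rot: [-1.57, 0.09, -0.074]
ft_force: [-1.0, 0.8, -1.0]
finger_gap: -0.0001
```

>>> {"op": "drive_tool", "data": {
  "rows": [
    {"gripper": 0, "slide": [0.3, 0.6, -1.5], "rotation": [0, 0, 0]},
    {"gripper": 0, "slide": [0, 0, -1.5], "rotation": [0, 0, 0]},
    {"gripper": 0, "slide": [0, 0, 0], "rotation": [0, 0, 0]}
  ]
}}

```text
time_s: 2.45
position: [0.536, 0.0389, 0.1242]
tcp_rot: [-1.571, 0.087, -0.082]
ft_force: [-0.1, 0.4, 0.2]
finger_gap: 0.0002
```

>>> {"op": "drive_tool", "data": {
  "rows": [
    {"gripper": 0, "slide": [-0.1, 0.1, -1.0], "rotation": [0, 0, 0]},
    {"gripper": 0, "slide": [-0.2, 0, -0.8], "rotation": [0, 0, 0]},
    {"gripper": 0, "slide": [-0.2, 0, -0.6], "rotation": [0, 0, 0]}
  ]
}}

```text
time_s: 2.75
position: [0.5349, 0.0398, 0.1045]
tcp_rot: [-1.571, 0.08, -0.089]
ft_force: [-1.5, 0.9, 2.4]
finger_gap: -0.0002
```

Contact was made at about 0.105 with 2.4 N, consistent with the lever being up.

>>> {"op": "drive_tool", "data": {
  "rows": [
    {"gripper": 0, "slide": [-0.3, 0, -0.7], "rotation": [0, 0, 0]},
    {"gripper": 0, "slide": [-0.3, 0, -0.7], "rotation": [0, 0, 0]},
    {"gripper": 0, "slide": [-0.2, 0, -0.7], "rotation": [0, 0, 0]}
  ]
}}

```text
time_s: 3.05
position: [0.5277, 0.0406, 0.0842]
tcp_rot: [-1.569, 0.077, -0.092]
ft_force: [-1.6, 1.8, 2.4]
finger_gap: 0.0004
```

>>> {"op": "drive_tool", "data": {
  "rows": [
    {"gripper": 0, "slide": [-0.1, 0, -0.6], "rotation": [0, 0, 0]},
    {"gripper": 0, "slide": [0, 0, -0.5], "rotation": [0, 0, 0]},
    {"gripper": 0, "slide": [0, 0, -0.3], "rotation": [0, 0, 0]}
  ]
}}

```text
time_s: 3.35
position: [0.5256, 0.0408, 0.0716]
tcp_rot: [-1.569, 0.079, -0.088]
ft_force: [-16.5, 2.0, 37.6]
finger_gap: 0.0001
```

The tip is at 71.6 mm with 37.6 N of force, so the lever is against its stop. I'll lift straight up and check.

>>> {"op": "drive_tool", "data": {
  "rows": [
    {"gripper": 0, "slide": [0, 0, 0.8], "rotation": [0, 0, 0]},
    {"gripper": 0, "slide": [0, 0, 2], "rotation": [0, 0, 0]},
    {"gripper": 0, "slide": [0, 0, 4], "rotation": [0, 0, 0]},
    {"gripper": 0, "slide": [0, 0, 5], "rotation": [0, 0, 0]},
    {"gripper": 0, "slide": [0, 0, 5], "rotation": [0, 0, 0]},
    {"gripper": 0, "slide": [0, 0, 5], "rotation": [0, 0, 0]},
    {"gripper": 0, "slide": [0, 0, 0], "rotation": [0, 0, 0]}
  ]
}}

```text
time_s: 4.05
position: [0.5221, 0.0385, 0.2923]
tcp_rot: [-1.575, 0.084, -0.085]
ft_force: [0.7, 0.5, 1.3]
finger_gap: -0.0001
```

```bash
python3 - <<'E'
from h import *
s=state();W=capture("wrist");A=capture("scene");cv2.imwrite("pics/w2.png",W);cv2.imwrite("pics/scene2.png",A)
c=cam("wrist",s);u,v=proj(c,[.527,.041,.072]).astype(int);print(s["position"],u,v)
a=blob(W,"red",u,v,30);ca=cam("scene");u,v=proj(ca,[.527,.041,.072]).astype(int)
b=blob(A,"red",u,v,16);print(a[0],a[1],b[0],b[1],tri(c,a[0],ca,b[0]),onz(c,*a[0],.072))
g=blob(A,"green",364,239,14)[0];print(g,onz(ca,*g,.08))
E
```

```text
[0.52206659 0.03852199 0.29226761] 260 150
[261.48892675 148.60647359] [248 135  28  28 587] [260.03225806 208.27956989] [254 204  13  10  93] (array([0.52872276, 0.04173583, 0.06728965]), np.float64(0.0004963891637054309)) [0.52884856 0.04254529 0.072     ]
[364.16853933 237.40449438] [0.45279543 0.32328408 0.08      ]
```

View pics/w2.png

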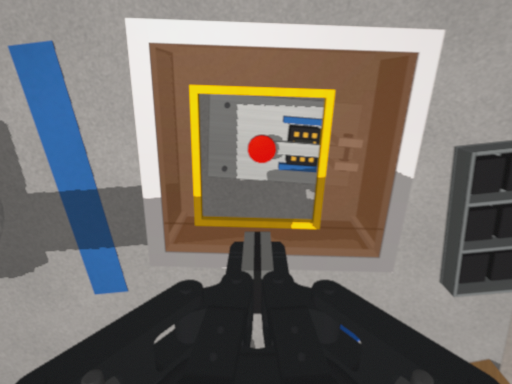

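The wrist view shows the knob at (261,149), shifted and lowered (z about 67 mm by triangulation, against 100 mm before, so a 33 mm drop with a bias of about −5 mm). The lever lies level over the connector, which is still in its nest. Next is the green button.

>>> {"op": "drive_tool", "data": {
  "rows": [
    {"gripper": 0, "slide": [-1.2, 4.6, 0], "rotation": [0, 0, 0]},
    {"gripper": 0, "slide": [-1.2, 4.6, 0], "rotation": [0, 0, 0]},
    {"gripper": 0, "slide": [-1.2, 4.6, 0], "rotation": [0, 0, 0]},
    {"gripper": 0, "slide": [-1.2, 4.6, 0], "rotation": [0, 0, 0]},
    {"gripper": 0, "slide": [-1.2, 4.6, -3], "rotation": [0, 0, 0]},
    {"gripper": 0, "slide": [-1, 4, -4], "rotation": [0, 0, 0]},
    {"gripper": 0, "slide": [0, 0, 0], "rotation": [0, 0, 0]}
  ]
}}

```text
time_s: 4.85
position: [0.4438, 0.2991, 0.2041]
tcp_rot: [-1.585, 0.116, -0.066]
ft_force: [0.1, -0.0, -1.0]
finger_gap: 0.0002
```

```bash
python3 - <<'E'
from h import *
s=state();W=capture("wrist");cv2.imwrite("pics/w3.png",W)
c=cam("wrist",s);u,v=proj(c,[.4528,.323,.082]).astype(int);print(s["position"],u,v)
a=blob(W,"green",u,v,40);print(a[0],a[1],onz(c,*a[0],.082),a[1][2]*np.linalg.norm(onz(c,*a[0],.082)-c[3])/c[0])
b=blob(cv2.imread("pics/scene2.png"),"green",364,239,14)[0];print(tri(c,a[0],cam("scene"),b))
E
```

```text
[0.4437712  0.29905463 0.20412281] 267 148
[262.65048544 150.48959778] [248 136  30  30 721] [0.44830626 0.32203564 0.082     ] 0.02693086204463623
(array([0.44802845, 0.32116011, 0.07470711]), np.float64(0.0016775056045468838))
```

View pics/w3.png

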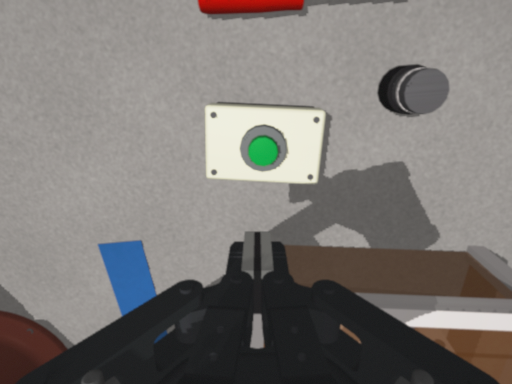

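The wrist view shows the green button at (263,150) on its box, with the lens at (415,90) and the screwdriver at the top clear of the path. I measure the button at (0.448, 0.322).

>>> {"op": "drive_tool", "data": {
  "rows": [
    {"gripper": 0, "slide": [0.5, 2.3, -4], "rotation": [0, 0, 0]},
    {"gripper": 0, "slide": [0, 0, -4], "rotation": [0, 0, 0]},
    {"gripper": 0, "slide": [0, 0, -2], "rotation": [0, 0, 0]},
    {"gripper": 0, "slide": [0, 0, 0], "rotation": [0, 0, 0]}
  ]
}}

```text
time_s: 5.3
position: [0.4519, 0.3173, 0.1045]
tcp_rot: [-1.587, 0.115, -0.073]
ft_force: [-0.2, 0.1, -0.9]
finger_gap: -0.0001
```

>>> {"op": "drive_tool", "data": {
  "rows": [
    {"gripper": 0, "slide": [-0.3, 0.5, -0.5], "rotation": [0, 0, 0]},
    {"gripper": 0, "slide": [0, 0, -0.8], "rotation": [0, 0, 0]},
    {"gripper": 0, "slide": [0, 0, 0], "rotation": [0, 0, 0]}
  ]
}}

```text
time_s: 5.6
position: [0.4511, 0.3215, 0.0932]
tcp_rot: [-1.586, 0.114, -0.078]
ft_force: [0.5, -0.2, -0.5]
finger_gap: -0.0002
```

>>> {"op": "drive_tool", "data": {
  "rows": [
    {"gripper": 0, "slide": [-0.2, 0, -0.5], "rotation": [0, 0, 0]},
    {"gripper": 0, "slide": [0, 0, -0.5], "rotation": [0, 0, 0]},
    {"gripper": 0, "slide": [0, 0, -0.3], "rotation": [0, 0, 0]}
  ]
}}

```text
time_s: 5.9
position: [0.451, 0.3223, 0.0827]
tcp_rot: [-1.583, 0.11, -0.082]
ft_force: [0.2, 0.0, -0.8]
finger_gap: 0.0001
```

>>> {"op": "drive_tool", "data": {
  "rows": [
    {"gripper": 0, "slide": [-0.3, 0, -0.1], "rotation": [0, 0, 0]},
    {"gripper": 0, "slide": [0, 0, -0.3], "rotation": [0, 0, 0]},
    {"gripper": 0, "slide": [0, 0, -0.3], "rotation": [0, 0, 0]}
  ]
}}

```text
time_s: 6.2
position: [0.4484, 0.3225, 0.0767]
tcp_rot: [-1.582, 0.109, -0.083]
ft_force: [-0.7, -2.1, 4.1]
finger_gap: -0.0002
```

>>> {"op": "drive_tool", "data": {
  "rows": [
    {"gripper": 0, "slide": [0, 0, -0.3], "rotation": [0, 0, 0]},
    {"gripper": 0, "slide": [0, 0, -0.2], "rotation": [0, 0, 0]},
    {"gripper": 0, "slide": [0, 0, -0.1], "rotation": [0, 0, 0]}
  ]
}}

```text
time_s: 6.5
position: [0.4485, 0.3225, 0.0761]
tcp_rot: [-1.585, 0.111, -0.081]
ft_force: [-3.3, -2.1, 5.3]
finger_gap: -0.0
```

>>> {"op": "drive_tool", "data": {
  "rows": [
    {"gripper": 0, "slide": [0, 0, -0.3], "rotation": [0, 0, 0]},
    {"gripper": 0, "slide": [0, 0, -0.3], "rotation": [0, 0, 0]}
  ]
}}

```text
time_s: 6.7
position: [0.4487, 0.3227, 0.0757]
tcp_rot: [-1.587, 0.112, -0.079]
ft_force: [-10.0, -6.4, 20.5]
finger_gap: -0.0001
```

It stops hard at 75.7 mm with 20 N. That is about 6 mm of travel, and the force before the stop matches the spring (4.1 N at 76.7 mm). Releasing now.

>>> {"op": "drive_tool", "data": {
  "rows": [
    {"gripper": 0, "slide": [0, 0, 1], "rotation": [0, 0, 0]},
    {"gripper": 0, "slide": [0, 0, 3], "rotation": [0, 0, 0]},
    {"gripper": 0, "slide": [0, 0, 5], "rotation": [0, 0, 0]},
    {"gripper": 0, "slide": [-1, -2, 5], "rotation": [0, 0, 0]},
    {"gripper": 0, "slide": [0, 0, 0], "rotation": [0, 0, 0]},
    {"gripper": 0, "slide": [0, 0, 0], "rotation": [0, 0, 0]}
  ]
}}

```text
time_s: 7.3
position: [0.438, 0.3031, 0.2172]
tcp_rot: [-1.586, 0.111, -0.078]
ft_force: [0.1, -0.4, -1.3]
finger_gap: -0.0001
```

```bash
python3 - <<'E'
from h import *
s=state();W=capture("wrist");A=capture("scene");cv2.imwrite("pics/scene3.png",A);cv2.imwrite("pics/w4.png",W)
c=cam("wrist",s);ca=cam("scene");u,v=proj(c,[.448,.322,.082]).astype(int)
print(s["position"],s["ft_force"]);g=blob(W,"green",u,v,40)[0];b=blob(A,"green",364,239,14)[0];print(g,b,tri(c,g,ca,b))
u,v=proj(ca,[.527,.041,.072]).astype(int);print(blob(A,"red",u,v,16)[0])
E
```

```text
[0.4379639  0.30307832 0.21715555] [ 0.06474629 -0.36545681 -1.26486393]
[267.62443439 150.2413273 ] [364.26966292 237.41573034] (array([0.44808419, 0.3214638 , 0.07492303]), np.float64(0.0016286415062313315))
[260.02150538 208.27956989]
```

View pics/scene3.png

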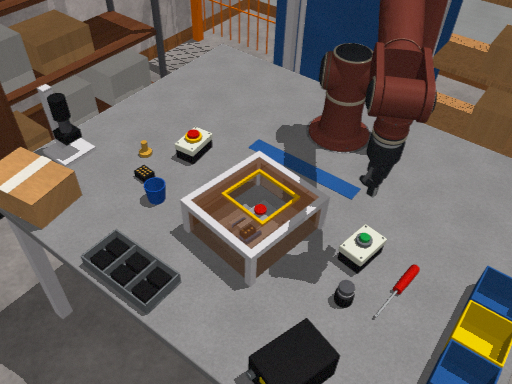

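The scene view shows the knob still down at (260,208) and the green button back out at (364,237). The loose things are where they were, and the arm is clear.

```bash
python3 -c "
from station import *
print(job_done())"
```

```text
the job is handed in; nothing more can be done
None
```

The lever is pressed fully down, and the green start button was then pressed fully in and released. The job is handed in, with about 7.5 s of the 40 s used.

- **Lever:** With the fingers shut, I went down through the window and pushed the knob to its stop. The tip reached 71.6 mm with 37.6 N upward and 16.5 N sideways. That is close to 40 N, but the fingertips were pressing, not the arm or the gripper's body. Afterwards the knob's position in the scene camera stayed the same to within 0.02 pixels.
- **Guard:** The wrist force stayed within about 2 N of zero on the way in and out, which gives no sign of touching it.
- **Start button:** It stopped at 75.7 mm with 20 N, after about 6 mm of travel. After release, its image position matched the one before the press.
- **Everything else:** In the last picture the connector and the loose things look unmoved. The arm never came near the emergency stop other than to pass well above it. The arm ended clear of everything.
- **Disagreement:** Heights from two camera views came out 5–7 mm low for both the knob and the button. I relied on the given heights and on contact instead; the differences before and after agreed with these.

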